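Seat the burr retaining ring of a grinder with a pin key

TASK

The coffee grinder has been cleaned and its brass burr retaining ring is only started by hand in the open throat. Take the two-pin key from the wooden block, feel its pins into the ring's two holes, pressing only lightly, and turn the ring clockwise until it comes up firm against its stop; stop there, do not force it. Then put the key back upright in its pocket in the block, let go, and leave the things round about where they are.

Things in the scene. Friction and masses are not known exactly. Their poses are not given: they have to be found in the camera images.
- grinder: Black coffee grinder without its hopper, fixed to the worktop, 174x128x190 mm. Origin: on the worktop under the axis of its throat; x points to its back (spout at -x), z up. The throat is an open aluminium tube, 64 mm inside, 87 mm outside, rim at z = 190 mm, with the brass ring about 12 to 16 mm below the rim.
- burr_ring: Brass bayonet retaining ring in the throat. Origin: centre of its top face, 176.4 to 178 mm above the grinder's origin at the start; it sinks 4 mm for each radian turned clockwise (seen from above) and is fully home at a firm stop, 174.0 mm above. How far it is turned is NOT measured: the orientation given here is only the grinder's.
- ring_face (a point): Same point as the ring's origin. Ring 63 mm across, 21 mm bore, 7 mm thick; two through holes 9 mm wide, 19 mm either side of its centre. At the start the line of the holes lies 0.75 rad anticlockwise to 0.15 rad clockwise of the grinder's x axis, the stop 0.6 to 1.0 rad further clockwise. Turning drags 0.2 to 0.4 N m; at the stop it stiffens fast: 0.5 N m is firm, 0.9 too much.
- pin_key: Two-pin key, 0.25 kg, 72 mm tall, upright. Origin: centre of the underside of its steel disc (58 mm wide, 7 mm thick); z up. Two steel pins, 6 mm thick with tapered ends, reach 6.5 mm below the disc at x = +19 and -19 mm. A 17 mm shank carries a black T-handle bar along x: 76 long, 17 wide (y), z = 41 to 66 mm. Starts in one pocket of the block; half a turn makes no difference.
- block: Dark wooden block fixed to the worktop, 90x192x24 mm, origin under its centre, long side along y. Two stepped round pockets: 63 mm wide and 8 mm deep, then a 50 mm well for the pins. The tamper stands in one, the key in the other (which is which varies).
- pocket_a (a point): Centre of the ledge in the block's +y pocket, 16 mm above the worktop: the key's disc rests on this ledge, so a parked key has its origin here, within the pocket's 2.5 mm of play.
- pocket_b (a point): Centre of the ledge in the block's -y pocket, otherwise as pocket_a.
- tamper: Tamper with a brown wooden handle, 58 mm wide, 86 mm tall, origin under its centre; stands in the other pocket. Leave it there.
- hopper: Smoked clear bean hopper, upside down, 142 mm wide, 172 mm tall, origin under its centre. Bystander.
- brush: Flat cleaning brush, 170x42x20 mm, lying, origin under its middle. Bystander.
- mug: Blue mug, 58x86x49 mm, origin under its middle. Bystander.
There are look-alikes about, which are no part of the job. What is shaped like the pin_key but red is not meant.

How it is judged:
On the way, in this order (a step that is already met when the one before it is completed fails the run):
1. the key is lifted clear of the block (height (world z) of pin_key above 0.06 m), for 0.1 s.
2. both pins are fully in the ring's holes, the disc on the ring (z of pin_key in the frame of burr_ring below 0.003 m and horizontal distance between pin_key and burr_ring below 0.005 m), for 0.1 s.
3. the ring is turned fully home by the key (z of burr_ring in the frame of grinder below 0.1742 m and z of pin_key in the frame of burr_ring below 0.006 m), for 0.2 s.
At the end, for the whole second after the job is handed in: the ring is home (face within 0.2 mm of its lowest height, 174.0 mm above the grinder's origin), and the key stands at rest, upright within 0.08 rad, its disc on the ledge of the block's empty pocket (within 4 mm sideways, 2 mm in height) (z of burr_ring in the frame of grinder below 0.1742 m and ((horizontal distance between pin_key and pocket_a below 0.004 m and z of pin_key in the frame of pocket_a between -0.002 and 0.002 m) or (horizontal distance between pin_key and pocket_b below 0.004 m and z of pin_key in the frame of pocket_b between -0.002 and 0.002 m)) and angle between pin_key's own z axis and vertical below 0.08 rad and linear speed of pin_key below 0.02 m/s); the robot touches nothing.
It fails at once if key and ring or grinder press on each other with more than 60 N (contact force between pin_key and grinder above 60 N).
It fails at once if the key is dropped or tipped over (more than 0.5 rad) (angle between pin_key's own z axis and vertical above 0.5 rad).
It fails at once if a bystander is moved by more than 20 mm (distance of any of tamper, hopper, brush, mug from where it was at the start of the episode above 0.02 m).
It also fails if it takes over 72 s, if anything falls off the work surface, if the arm or the gripper's body presses on something with over 40 N, if the wrist force passes 120 N, or if a joint passes its speed limit or range.

ROBOT

A 6-joint arm with a two-finger parallel gripper is mounted at the origin on a cart in front of the work surface, level with it; the furniture and walls round the work are solid. World frame = base frame: x ahead of the robot, y to its left, z up, the work surface at z = 0. Lengths are in m, angles in rad, forces in N, time in s.
With the tool pointing down it reaches from about 0.35 to 0.725 m from the base axis. Payload 4.3 kg.
Tool frame: the origin (TCP) lies at the centre of the arm's flange, where the gripper is bolted on; the fingertips stand 173 mm ahead of it and the grasp point (between the pads) lies 155 mm ahead of it; z points along the fingers, y is the line along which they close (so a half turn about z gives the same grasp; the last joint's range is limited). The gripper opens to 85 mm and grips with 20 to 120 N. Pads are 22 mm wide; open, the fingers measure 114 mm over their backs; the gripper's body (76 mm by 85 mm) begins 54 mm behind the grasp point. The pads swing forward as they close: fully open they stand 13 mm farther back than shut.
Start: joints at [1.099, 0.377, 0.081, 1.274, 0, 1.46], TCP at [0.204, 0.538, 0.405] pointing down, gripper open.
Joint ranges: [-2.72, 2.72], [-0.84, 1.66], [-1.02, 1.22], [-1.77, 2.12], [-1.37, 1.28], [-3.14, 3.14]. Speed limits (rad/s): [2.57, 2.57, 3.14, 3.14, 3.14, 3.14].

INTERFACE

Orientations are given as [roll, pitch, yaw] about the fixed x, y, z axes, in that order (R = Rz(yaw) Ry(pitch) Rx(roll)).
In Python, from bench import bot gives the robot as it stands. Calls block until the motion is done:
- bot.move_ptp(position, orientation): joint-space move of the TCP to a pose.
- bot.move_straight(position, feed=0.15, orientation=None, max_force=None): straight line of the TCP; orientation=None keeps the orientation; feed is the mean speed in m/s. With max_force (N) it stops when the force on the tool has changed by that much, and returns True; else False.
- bot.goto_joints(angles): joint-space move.
- bot.grip(opening, grasp_force=None): finger opening in m; grasp_force is the grip in N (None keeps the last); returns when the fingers have stopped.
- bot.hold(seconds).
- bot.ik(position, orientation): joint angles nearest the present ones, or None.
- bot.grab_frame(name): name is "scene" or "side" or "wrist"; returns the picture (384x512x3 uint8, red, green, blue); there is no depth.
- bot.camera_model(name): a dict with "camera_matrix" (3x3 intrinsics, pixels), "xyz" and "attitude" of the camera in the world; the wrist camera has in their place "hand_eye" (4x4, takes a point from camera to tool coordinates, whose origin is the TCP and whose axes are the flange's). Camera axes: x right, y down, z forward; pixel columns grow to the right and rows downward; lengths in m; the calibration is good to about 2 mm. The wrist camera is an equidistant fisheye: a pixel r from the principal point sees the ray r / f radians off the axis. A picture is of the moment at which its call begins: read the wrist's pose just before it. camera_model takes no time and is no camera call.
A pose or a line that the arm cannot do raises bot.PlanningError and nothing moves.
- bot.finish_job(): hands the job in; it is judged then, once.
Readings, each from a call of its own:
- bot.current_t(): time.
- bot.current_joints(): joint angles.
- bot.current_qd(): joint speeds.
- bot.current_joint_efforts(): joint torques, N m.
- bot.current_ee_pos(): TCP position.
- bot.current_tool_rot(): TCP orientation.
- bot.current_wrist_force(): force on the tool from outside, world axes, zero at the start.
- bot.current_moment(): the same for the moment, N m.
- bot.current_grip_width(): finger opening in m.
- bot.current_grip_force(): force on a finger pad.
Only numpy, scipy, OpenCV 4.12 (cv2) and the standard library are available. Lean on these libraries where they do the work, as an engineer would, in place of code of your own. Each camera call takes 0.05 s, during which the arm holds its last target. There are 200 camera calls.

## Working session

There is one attempt and no reset: what is moved stays moved. The work goes in short steps, each a Python script; the robot and the scene stay as the last script left them, time stands still between calls to the robot, and variables do not carry over. Pictures are saved under pics/ and viewed, at most 10 in all, crops included, and the job is handed in when it is done.

```bash
mkdir -p pics; ls; python3 - <<'E'
from bench import bot
import cv2,numpy as np
a=[]
for n in("scene","side"):
    f=bot.grab_frame(n);cv2.imwrite(f"pics/{n}0.png",f[...,::-1]);print(n,bot.camera_model(n))
    a.append(f)
print(bot.camera_model("wrist"));print(bot.current_ee_pos(),bot.current_tool_rot(),bot.current_t())
f=bot.grab_frame("wrist");cv2.imwrite("pics/wrist0.png",f[...,::-1])
E
```

```text
pics
scene {'camera_matrix': array([[398.19419336,   0.        , 254.76323592],
       [  0.        , 398.19419336, 192.53051541],
       [  0.        ,   0.        ,   1.        ]]), 'xyz': array([0.08598212, 1.11736789, 1.03979781]), 'attitude': array([-2.33096941, -0.01284417, -2.6397735 ])}
side {'camera_matrix': array([[434.29180583,   0.        , 258.01946644],
       [  0.        , 434.29180583, 188.63827771],
       [  0.        ,   0.        ,   1.        ]]), 'xyz': array([ 0.26660988, -0.85107798,  0.67713016]), 'attitude': array([-2.01416101e+00,  1.70620573e-03, -2.46028077e-01])}
{'camera_matrix': array([[297.31863964,   0.        , 254.35284878],
       [  0.        , 297.31863964, 195.50585211],
       [  0.        ,   0.        ,   1.        ]]), 'hand_eye': array([[ 1.26762367e-03, -9.53625798e-01, -3.00992077e-01,
         7.74197417e-02],
       [ 9.99999107e-01,  1.08155259e-03,  7.84824936e-04,
        -5.68616324e-04],
       [-4.22890545e-04, -3.00992803e-01,  9.53626317e-01,
         3.24941501e-02],
       [ 0.00000000e+00,  0.00000000e+00,  0.00000000e+00,
         1.00000000e+00]])}
[0.20340657 0.53754632 0.40389031] [-3.13985114e+00 -1.47006174e-04  2.77982518e+00] 0.1
```

View pics/scene0.png

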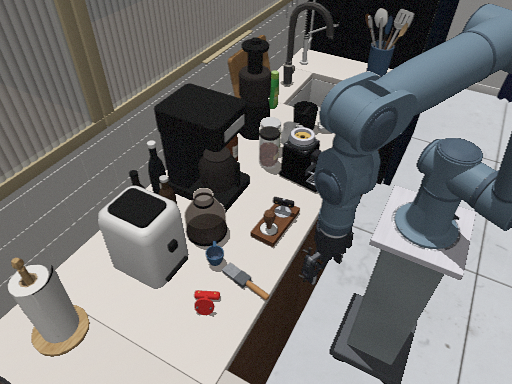

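View pics/side0.png

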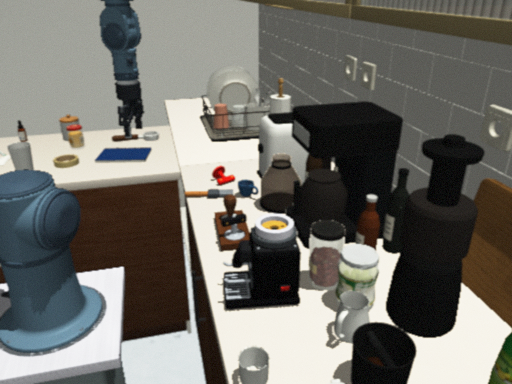

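The scene view shows the grinder throat at about (303,135). The block is at about (276,222), with the tamper at (268,215) and a black T-handle at (285,203). The red look-alike is at (205,300), so the black key in the block is the one that fits. I'll confirm it in an enlarged crop.

```bash
cat > h.py <<'E'
from bench import bot
import cv2,numpy as np
from scipy.spatial.transform import Rotation as R
def ray(n,px):
    c=bot.camera_model(n);K=c["camera_matrix"]
    d=np.array([(px[0]-K[0,2])/K[0,0],(px[1]-K[1,2])/K[1,1],1.])
    return c["xyz"],R.from_euler("xyz",c["attitude"]).as_matrix()@d
def onz(n,px,z):
    o,d=ray(n,px);return o+d*(z-o[2])/d[2]
def wpose(): return bot.current_ee_pos(),R.from_euler("xyz",bot.current_tool_rot()).as_matrix()
def wonz(px,z,pose):
    c=bot.camera_model("wrist");K=c["camera_matrix"];H=c["hand_eye"]
    u=np.array([px[0]-K[0,2],px[1]-K[1,2]]);r=np.hypot(*u)+1e-9;t=r/K[0,0]
    d=np.r_[np.sin(t)*u/r,np.cos(t)]
    p,M=pose;o=p+M@H[:3,3];d=M@H[:3,:3]@d
    return o+d*(z-o[2])/d[2]
def wproj(P,pose):
    c=bot.camera_model("wrist");K=c["camera_matrix"];H=c["hand_eye"];p,M=pose
    q=H[:3,:3].T@(M.T@(np.asarray(P)-p)-H[:3,3]);rr=np.hypot(q[0],q[1])+1e-9;t=np.arctan2(rr,q[2])
    return K[:2,2]+K[0,0]*t*q[:2]/rr
E
python3 - <<'E'
from h import *
for n,px,z in [("scene",(303,135),.19),("side",(275,227),.19),("scene",(285,203),.082),("scene",(268,213),.1),("side",(231,201),.1)]:
    print(n,px,onz(n,px,z).round(3))
a=cv2.imread("pics/scene0.png")[100:250,240:340];b=cv2.imread("pics/side0.png")[180:310,205:305]
a=cv2.resize(a,None,fx=4,fy=4,interpolation=cv2.INTER_CUBIC);b=cv2.resize(b,None,fx=4,fy=4,interpolation=cv2.INTER_CUBIC)
o=np.zeros((600,800,3),np.uint8);o[:,:400]=a;o[:520,400:]=b;cv2.imwrite("pics/c1.png",o)
E
```

```text
scene (303, 135) [ 0.5   -0.027  0.19 ]
side (275, 227) [ 0.504 -0.056  0.19 ]
scene (285, 203) [0.445 0.223 0.082]
scene (268, 213) [0.467 0.308 0.1  ]
side (231, 201) [0.465 0.266 0.1  ]
```

View pics/c1.png

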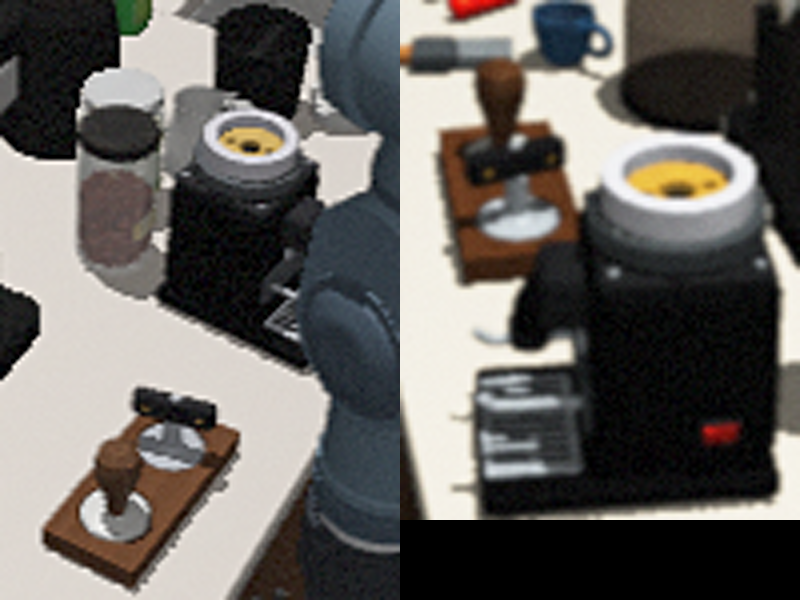

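The black-handled key in the block at scene (284,202) fits the description: brass dots on the handle and a steel disc in the -y pocket. The one at (205,300) is red, so it is a look-alike. The tamper stands in the +y pocket. Next I'll look from above with the wrist camera.

```bash
python3 - <<'E'
from h import *
im=[]
for i,p in enumerate([(0.45,0.22,0.40),(0.50,-0.04,0.45)]):
    bot.move_ptp(p,[np.pi,0,np.pi]);bot.hold(.3)
    ps=wpose();f=bot.grab_frame("wrist");cv2.imwrite(f"pics/w{i+1}.png",f[...,::-1]);im.append(f[...,::-1])
    np.savez(f"w{i+1}.npz",p=ps[0],M=ps[1]);print(ps[0],bot.current_tool_rot(),bot.current_joints().round(2),bot.current_t())
cv2.imwrite("pics/c2.png",cv2.resize(np.hstack(im),(800,300),interpolation=cv2.INTER_AREA))
E
```

```text
[0.4498054  0.22055152 0.39998136] [ 3.14155083e+00  1.89018557e-05 -3.14071909e+00] [ 0.33  0.23 -0.14  1.21  0.    0.33] 1.9917
[ 0.49995219 -0.03905424  0.44983334] [ 3.14145174e+00 -2.62624149e-04 -3.14017438e+00] [-0.2   0.22 -0.02  1.33  0.   -0.21] 3.3917
```

View pics/w1.png

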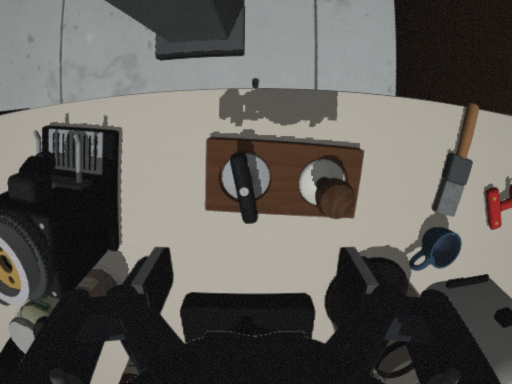

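View pics/w2.png

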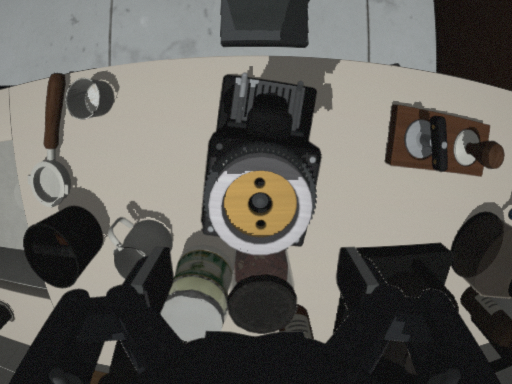

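The first wrist picture shows the key's bar from (238,155) to (250,222) with a centre dot at (244,191), and its disc around (245,178). The second shows the brass ring centred at about (260,203), with its holes at (260,183) and (261,225). Now I'll measure these by mask.

```bash
python3 - <<'E'
from h import *
L=lambda i:(lambda d:(d["p"],d["M"]))(np.load(f"w{i}.npz"))
# key
a=cv2.imread("pics/w1.png");ps=L(1);hsv=cv2.cvtColor(a,cv2.COLOR_BGR2HSV)
g=a.max(2);m=np.zeros_like(g);m[145:228,225:265]=(g[145:228,225:265]<45)
n,lab,st,c=cv2.connectedComponentsWithStats(m);k=1+st[1:,4].argmax();ct=cv2.findContours((lab==k).astype(np.uint8),0,1)[0][0][:,0]
W=np.array([wonz(p,.082,ps)[:2] for p in ct]).astype(np.float32)
r=cv2.minAreaRect(W);print("bar",st[k],c[k],r,"top dot",wonz((244,191),.082,ps))
vx=cv2.fitLine(W,cv2.DIST_L2,0,.01,.01).ravel();print("line",vx,np.arctan2(vx[1],vx[0]))
# block
bm=cv2.inRange(hsv,(0,80,30),(18,255,140));bm[:130]=0;bm[225:]=0;bm[:,:195]=0;bm[:,375:]=0
ct=max(cv2.findContours(bm,0,1)[0],key=cv2.contourArea)[:,0]
W=np.array([wonz(p,.024,ps)[:2] for p in ct]).astype(np.float32);print("block",cv2.minAreaRect(W))
# ring
a=cv2.imread("pics/w2.png");ps=L(2);hsv=cv2.cvtColor(a,cv2.COLOR_BGR2HSV)
bm=cv2.inRange(hsv,(12,90,90),(30,255,255));bm[:150]=0;bm[260:]=0
ct=max(cv2.findContours(bm,0,1)[0],key=cv2.contourArea)[:,0]
W=np.array([wonz(p,.177,ps)[:2] for p in ct]).astype(np.float32);print("ring",cv2.minEnclosingCircle(W),cv2.fitEllipse(W))
cs=[];gm=((cv2.cvtColor(a,cv2.COLOR_BGR2GRAY)<85)*255).astype(np.uint8)
for c in cv2.findContours(gm[165:240,225:298],1,1)[0]:
    A=cv2.contourArea(c)
    if 20<A<800:
        q=c[:,0].mean(0)+(225,165);print("hole",A,q,wonz(q,.177,ps))
rm=cv2.inRange(hsv,(0,0,130),(180,50,255));rm[:140]=0;rm[265:]=0;rm[:,:195]=0;rm[:,325:]=0
ct=max(cv2.findContours(rm,0,1)[0],key=cv2.contourArea)[:,0]
W=np.array([wonz(p,.190,ps)[:2] for p in cv2.convexHull(ct)[:,0]]).astype(np.float32);print("rim",cv2.fitEllipse(W))
E
```

```text
bar [ 225  145   40   78 1210] [243.95454545 182.83719008] ((0.4516908526420593, 0.20846927165985107), (0.08036709576845169, 0.03811884671449661), 14.003801345825195) top dot [0.45764468 0.21003228 0.082     ]
line [0.99705917 0.07663552 0.44982052 0.21016157] 0.07671074
block ((0.4597490131855011, 0.25620347261428833), (0.18850047886371613, 0.09065946191549301), 86.42361450195312)
ring ((0.5051484107971191, -0.03419281542301178), 0.03145967796444893) ((0.5058708786964417, -0.03408798947930336), (0.058463551104068756, 0.06195756420493126), 174.85972595214844)
hole 60.0 [260.42307692 223.92307692] [ 0.52426741 -0.03379439  0.177     ]
hole 430.0 [264.         225.92990654] [ 0.52618456 -0.03062754  0.177     ]
hole 402.5 [259.72307692 203.38461538] [ 0.50520477 -0.03458154  0.177     ]
hole 70.5 [259.22222222 182.37037037] [ 0.48661849 -0.03515471  0.177     ]
hole 26.5 [293.76 167.04] [ 0.47328406 -0.00655699  0.177     ]
rim ((0.5038443803787231, 0.008778173476457596), (0.11063886433839798, 0.17285141348838806), 1.6012866497039795)
```

```bash
python3 - <<'E'
from h import *
im=[]
for i,p in [(3,(0.5055,-0.0345,0.395)),(4,(0.4572,0.210,0.30))]:
    if i==4: bot.move_ptp((0.4572,0.210,0.40),[np.pi,0,np.pi])
    bot.move_straight(p,feed=.1,orientation=[np.pi,0,np.pi]);bot.hold(.4)
    ps=wpose();f=bot.grab_frame("wrist")[...,::-1];cv2.imwrite(f"pics/w{i}.png",f);im.append(f[110:310,155:355])
    np.savez(f"w{i}.npz",p=ps[0],M=ps[1]);print(ps[0],bot.current_tool_rot(),bot.current_t())
    print([wproj((*p[:2],.177 if i==3 else .082),ps)])
cv2.imwrite("pics/c3.png",cv2.resize(np.hstack(im),(800,400),interpolation=cv2.INTER_CUBIC))
E
```

```text
[ 0.50558017 -0.03453978  0.39530478] [-3.14150210e+00  4.37497197e-04  3.14153192e+00] 4.55
[array([254.71413565, 221.88947895])]
[0.45726121 0.21003322 0.30017729] [ 3.14155445e+00  1.78618631e-04 -3.14153079e+00] 7.1333
[array([254.55215424, 222.05542588])]
```

View pics/c3.png

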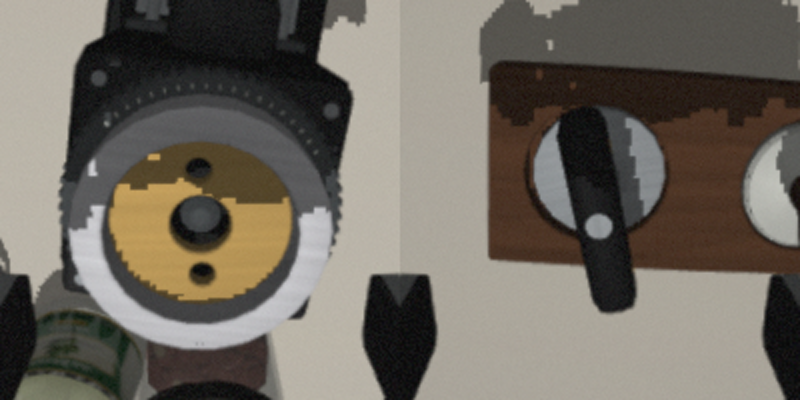

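The left half shows the ring's holes at image (254.5,193.5) and (256,246). The right half shows the bar's centre dot at about (254,223), with the bar tilted by roughly 0.2 rad.

```bash
python3 - <<'E'
from h import *
L=lambda i:(lambda d:(d["p"],d["M"]))(np.load(f"w{i}.npz"))
a=cv2.imread("pics/w4.png");ps=L(4);g=a.max(2)
m=np.zeros_like(g);m[160:268,225:280]=g[160:268,225:280]<48
m=cv2.morphologyEx(m,cv2.MORPH_OPEN,np.ones((3,3)))
for y in range(172,265,8):
    x=np.where(m[y])[0];print(y,x.min(),x.max(),len(x))if len(x) else 0
E=[]
for y in range(226,258,2):
    x=np.where(m[y])[0];E.append([wonz((x.min(),y),.082,ps)[:2],wonz((x.max(),y),.082,ps)[:2]])
for k in(0,1):
    v=np.array([e[k] for e in E]);f=np.polyfit(v[:,0],v[:,1],1);print("edge",k,f[0],"y at .457",np.polyval(f,.457))
d=np.zeros_like(g);d[215:232,246:264]=g[215:232,246:264]>100;M=cv2.moments(d,True);q=(M["m10"]/M["m00"],M["m01"]/M["m00"]);print("dot",M["m00"],q,wonz(q,.082,ps))
x=np.where(m[225:268].any(1))[0].max()+225;print("end",x,wonz((263,x),.082,ps))
a=cv2.imread("pics/w3.png");ps=L(3);g=cv2.cvtColor(a,cv2.COLOR_BGR2GRAY)
C=[]
for cx,cy in((254.5,193.5),(256,246),(255.5,220.5)):
    s=18 if cy==220.5 else 10
    x0,y0=int(cx)-s,int(cy)-s;w=g[y0:y0+2*s+1,x0:x0+2*s+1];t,b=cv2.threshold(w,0,255,cv2.THRESH_BINARY_INV+cv2.THRESH_OTSU)
    if s==18: (px,py),r=cv2.minEnclosingCircle(max(cv2.findContours(b,0,1)[0],key=cv2.contourArea))
    else: M=cv2.moments(max(cv2.findContours(b,0,1)[0],key=cv2.contourArea));px,py=M["m10"]/M["m00"],M["m01"]/M["m00"]
    W=wonz((px+x0,py+y0),.177,ps);C.append(W);print("hole",px+x0,py+y0,W)
d=C[1]-C[0];print("mid",(C[0]+C[1])/2,"ang",np.arctan2(d[1],d[0]),np.linalg.norm(d))
E
```

```text
172 235 257 23
180 234 259 26
188 236 261 26
196 238 263 26
204 240 264 25
212 241 265 25
220 228 267 18
228 242 268 17
236 246 269 24
244 248 270 23
252 250 271 22
260 252 271 20
edge 0 0.30997909914973815 y at .457 0.20010496349520937
edge 1 0.11902870310019904 y at .457 0.21885382551583976
dot 128.0 (253.9453125, 222.703125) [0.45767589 0.20959031 0.082     ]
end 265 [0.49096991 0.21615014 0.082     ]
hole 254.49016979445935 192.41197497765862 [ 0.48467162 -0.03468031  0.177     ]
hole 255.5531914893617 246.26241134751774 [ 0.52405323 -0.03388155  0.177     ]
hole 258.0 216.5 [ 0.50157432 -0.03230029  0.177     ]
mid [ 0.50436242 -0.03428093  0.177     ] ang 0.02027955968875795 0.03938970133125044
```

```bash
python3 - <<'E'
from h import *
o=[np.pi,0,np.pi+.2]
bot.grip(.06,30)
bot.move_ptp((0.4577,0.2097,.30),o)
print("c",bot.move_straight((0.4577,0.2097,.223),feed=.06,max_force=8),bot.current_ee_pos())
bot.grip(0.0,110);bot.hold(.2)
print(bot.current_ee_pos(),bot.current_tool_rot(),bot.current_grip_width(),bot.current_grip_force(),bot.current_wrist_force(),bot.current_moment(),bot.current_t())
bot.move_straight((0.4577,0.2097,.30),feed=.06);bot.hold(.3)
print(bot.current_grip_width(),bot.current_wrist_force(),bot.current_moment(),bot.current_t())
ps=wpose();f=bot.grab_frame("wrist")[...,::-1];cv2.imwrite("pics/w5.png",f)
cv2.imwrite("pics/c5.png",cv2.resize(f[150:384,130:390],None,fx=2,fy=2))
E
```

```text
c False [0.45794225 0.20978896 0.22343529]
[0.45787212 0.2097171  0.2234195 ] [-3.14155290e+00  6.58022301e-04 -2.94157151e+00] 0.015361164516304109 107.30356189213126 [-1.1828391   0.02912713  4.65271887] [-0.16703584  0.21361114  0.04171407] 9.9167
0.015600122174993175 [ 0.79526394 -0.25938681 -3.17095626] [-0.00619291  0.02479276 -0.03097485] 11.65
```

View pics/c5.png

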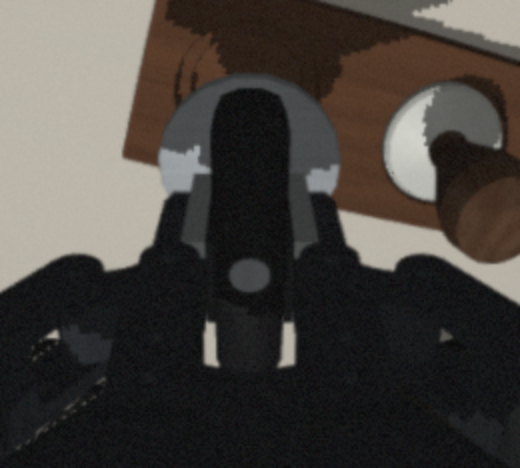

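The key is held upright and aligned with the fingers, with its dot at image (254.5,287.5). Next I'll carry it over and feel for the holes.

```bash
python3 - <<'E'
from h import *
ps=wpose();w=wonz((254.5,287.5),ps[0][2]-.1414,ps);print("dot-TCP tool frame",ps[1].T@(w-ps[0]))
o=[np.pi,0,np.pi+.03]
bot.move_ptp((0.4577,0.2097,.45),[np.pi,0,np.pi+.2])
bot.move_ptp((0.505,-.0343,.45),o)
bot.move_straight((0.505,-.0343,.402),feed=.08,orientation=o);bot.hold(.5)
print(bot.current_ee_pos(),bot.current_tool_rot(),bot.current_wrist_force(),bot.current_moment())
h=bot.move_straight((0.505,-.0343,.380),feed=.015,max_force=5);bot.hold(.2)
print(h,bot.current_ee_pos(),bot.current_tool_rot(),bot.current_wrist_force(),bot.current_moment(),bot.current_t())
E
```

```text
dot-TCP tool frame [6.53433615e-04 1.83020446e-05 1.41400152e-01]
[ 0.50501381 -0.0343412   0.40209459] [-3.14158581e+00  1.50641869e-04 -3.11169944e+00] [-0.22408451  0.07455802 -2.76846535] [ 0.00887197  0.04140312 -0.04096338]
True [ 0.50495795 -0.03428501  0.38491137] [-3.14158985e+00  8.83730763e-05 -3.11158880e+00] [-0.7371811   0.69506481  5.42635386] [0.05341235 0.13943469 0.0150445 ] 15.8417
```

Contact came with the key's origin at about 0.1775, so the pins are fully in the holes. Now I'll turn clockwise, tracking force and moment.

```bash
python3 - <<'E'
from h import *
z=bot.current_ee_pos()[2];yaw=np.pi+.03;x,y=.505,-.0343
m0=-.04;step=.035
for i in range(45):
    yaw-=step;z-=.004*step
    bot.move_ptp((x,y,z),[np.pi,0,yaw])
    bot.hold(.06)
    F=bot.current_wrist_force();m=bot.current_moment()[2]-m0;p=bot.current_ee_pos();fz=F[2]+2.8
    if i%3==0 or m>.42: print(i,round(yaw-np.pi,3),p.round(4),bot.current_tool_rot()[2].round(3),F.round(1),round(m,3),round(bot.current_t(),2))
    if fz>9: z+=.00015
    elif fz<4: z-=.00015
    if np.linalg.norm(F)>30 : print("force");break
    if p[2]<.3828: step=.015
    if m>.52: print("firm");break
E
```

```text
0 -0.005 [ 0.5052 -0.0343  0.385 ] 3.137 [ 0.6 -1.4  1.4] -0.05 16.15
3 -0.11 [ 0.5052 -0.0342  0.3847] 3.033 [0.3 1.4 6.9] 0.264 17.07
6 -0.215 [ 0.5052 -0.0342  0.3843] 2.927 [1.1 1.6 4.6] 0.119 18.0
9 -0.32 [ 0.5052 -0.0341  0.3839] 2.822 [0.8 2.2 5.2] -0.032 18.93
12 -0.425 [ 0.5052 -0.0341  0.3835] 2.717 [1.2 1.6 4.9] -0.062 19.85
15 -0.53 [ 0.5052 -0.034   0.383 ] 2.612 [1.6 3.5 5.6] 0.06 20.77
18 -0.615 [ 0.5053 -0.034   0.3827] 2.527 [1.4 3.6 5.2] 0.217 21.7
21 -0.66 [ 0.5053 -0.034   0.3825] 2.482 [2.4 4.3 4.7] 0.047 22.62
24 -0.705 [ 0.5053 -0.034   0.3823] 2.437 [2.3 4.2 5.6] -0.036 23.55
27 -0.75 [ 0.5053 -0.034   0.3821] 2.392 [3.4 4.1 5.5] 0.128 24.48
30 -0.795 [ 0.5053 -0.034   0.382 ] 2.347 [3.1 4.9 4.6] 0.217 25.4
33 -0.84 [ 0.5054 -0.034   0.3818] 2.302 [3.7 4.4 4.7] 0.27 26.32
36 -0.885 [ 0.5054 -0.0339  0.3816] 2.257 [4.  4.6 4.8] 0.323 27.25
39 -0.93 [ 0.5054 -0.0339  0.3814] 2.212 [2.6 4.9 4.8] 0.316 28.18
42 -0.975 [ 0.5054 -0.0339  0.3812] 2.167 [3.2 4.2 4.4] 0.285 29.1
```

```bash
python3 - <<'E'
from h import *
p=bot.current_ee_pos();z=p[2];yaw=np.pi-1.02;x,y=.505,-.0343
m0=-.04;step=.015
for i in range(30):
    yaw-=step;z-=.004*step
    bot.move_ptp((x,y,z),[np.pi,0,yaw]);bot.hold(.06)
    F=bot.current_wrist_force();m=bot.current_moment()[2]-m0;p=bot.current_ee_pos();fz=F[2]+2.8
    print(i,round(yaw-np.pi,3),p[2].round(4),bot.current_tool_rot()[2].round(3),F.round(1),round(m,3),bot.current_joint_efforts()[5].round(2),round(bot.current_t(),2))
    if fz>9: z+=.00015
    elif fz<4: z-=.00015
    if np.linalg.norm(F)>30 : print("force");break
    if m>.5: print("firm");break
E
```

```text
0 -1.035 0.3812 2.109 [3.5 3.4 3.7] 0.665 0.72 30.02
firm
```

```bash
python3 - <<'E'
from h import *
bot.hold(.2)
r=lambda:print(bot.current_ee_pos().round(4),bot.current_tool_rot()[2].round(4),bot.current_wrist_force().round(1),(bot.current_moment()[2]+.04).round(3),bot.current_joint_efforts()[5].round(2),round(bot.current_t(),2))
r()
z=bot.current_ee_pos()[2]
for d in (1.030,1.025,1.020,1.025,1.03):
    bot.move_ptp((.505,-.0343,z),[np.pi,0,np.pi-d]);bot.hold(.1);r()
E
```

```text
[ 0.5056 -0.0338  0.3812] 2.1091 [3.7 4.3 3.2] 0.746 0.72 30.23
[ 0.5055 -0.0338  0.3812] 2.1138 [4.  5.6 2.3] 0.484 0.64 30.57
[ 0.5055 -0.0338  0.3812] 2.1187 [3.9 3.3 2.8] 0.555 0.59 30.93
[ 0.5055 -0.0339  0.3813] 2.1235 [3.8 4.  3.9] 0.665 0.51 31.27
[ 0.5055 -0.0338  0.3813] 2.1186 [4.6 4.1 2. ] 0.43 0.59 31.62
[ 0.5055 -0.0338  0.3812] 2.1139 [4.1 3.9 3.5] 0.549 0.67 31.98
```

The moment jumped from about 0.3 to 0.7 N·m, and the sink of about 3.7 mm matches, so the ring is firm at its stop. I'll unload the torque, lift out and check the grip.

```bash
python3 - <<'E'
from h import *
p=bot.current_ee_pos()
bot.move_ptp((.505,-.0343,p[2]),[np.pi,0,np.pi-1.0]);bot.hold(.1)
print(bot.current_joint_efforts()[5],bot.current_moment(),bot.current_wrist_force())
h=bot.move_straight((.505,-.0343,.46),feed=.05,max_force=20,orientation=[np.pi,0,np.pi-1.0]);print(h)
bot.hold(.3);print(bot.current_ee_pos(),bot.current_wrist_force(),bot.current_moment(),bot.current_grip_width(),bot.current_t())
bot.move_ptp((0.4577,0.2097,.30),[np.pi,0,np.pi+.2]);bot.hold(.3)
ps=wpose();f=bot.grab_frame("wrist")[...,::-1];cv2.imwrite("pics/w6.png",f)
cv2.imwrite("pics/c6.png",cv2.resize(f[150:384,130:390],None,fx=2,fy=2))
q=[]
for n in(5,6):
    g=cv2.imread(f"pics/w{n}.png").max(2);d=np.zeros_like(g);d[270:305,243:268]=g[270:305,243:268]>55;M=cv2.moments(d,True);q.append((M["m00"],M["m10"]/M["m00"],M["m01"]/M["m00"]))
print(q,ps[0],bot.current_t())
E
```

```text
0.2988246828317642 [ 1.01584152 -0.93088234  0.25092011] [3.55887319 4.29890625 3.35486858]
False
[ 0.50497163 -0.03429887  0.45990661] [-0.48025466 -0.28053784 -3.51003117] [ 0.01592076  0.03089037 -0.04945147] 0.015645958227345155 34.35
[(257.0, 254.36186770428014, 287.39299610894943), (257.0, 254.36186770428014, 287.39299610894943)] [0.45830268 0.20914087 0.30051196] 35.8333
```

View pics/c6.png

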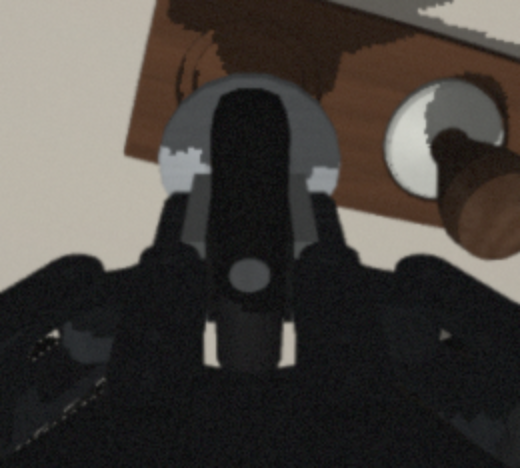

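The key sits in the grip exactly as before, with the dot unchanged at (254.4,287.4), above the empty pocket. Now I'll place it.

```bash
python3 - <<'E'
from h import *
bot.move_straight((0.4578,0.2097,.245),feed=.08);bot.hold(.2)
h=bot.move_straight((0.4578,0.2097,.2215),feed=.02,max_force=5);bot.hold(.1)
p=bot.current_ee_pos();print(h,p,bot.current_wrist_force())
if p[2]<.2245:
    bot.grip(.06,30);bot.hold(.2)
    bot.move_straight((p[0],p[1],.30),feed=.08)
    bot.move_ptp((0.4572,0.210,0.30),[np.pi,0,np.pi]);bot.hold(.3)
    f=bot.grab_frame("wrist")[...,::-1];cv2.imwrite("pics/w7.png",f);im=[f[110:310,155:355]]
    bot.move_ptp((0.46,0.20,0.42),[np.pi,0,np.pi])
    bot.move_ptp((0.505,-.0343,0.41),[np.pi,0,np.pi]);bot.hold(.3)
    f=bot.grab_frame("wrist")[...,::-1];cv2.imwrite("pics/w8.png",f);im.append(f[110:310,155:355])
    cv2.imwrite("pics/c7.png",cv2.resize(np.hstack(im),(800,400),interpolation=cv2.INTER_CUBIC))
print(bot.current_t())
E
```

```text
True [0.45767752 0.20963901 0.22342413] [-0.91915843  0.17211013  5.50190405]
42.2917
```

View pics/c7.png

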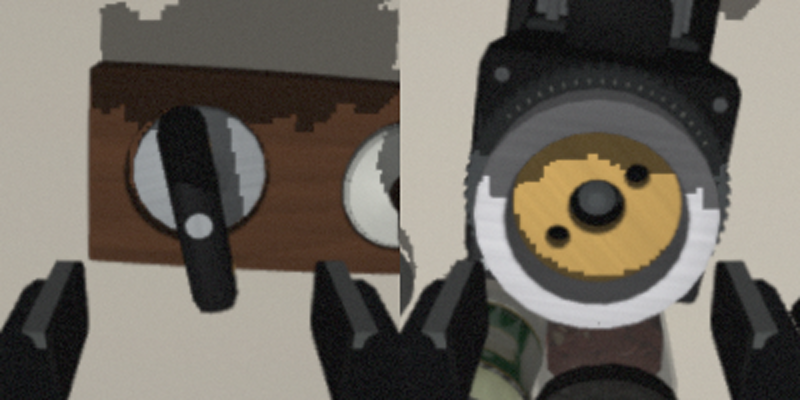

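The left half shows the key upright on its ledge, with its dot at crop (199,226), as at the start. The right half shows the ring turned about 0.9 rad clockwise, with its holes at crop (557,236) and (636,174). At the stop the TCP height put the ring's face at about 0.1738, within measuring error of home (0.174).

```bash
python3 -c "
from bench import bot
print(bot.finish_job())"
```

```text
the job is handed in; nothing more can be done
None
```

I turned the ring clockwise about 0.9 rad to its firm stop, stood the key back upright in its pocket, let go, and handed the job in; the hand-in returned no verdict, and the wrench peaked at about 0.7 N·m, above the 0.5 that counts as firm but under the 0.9 limit.

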